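# Square the device case into the labelling jig

### The arm

A 6-joint arm with a two-finger parallel gripper is mounted at the origin on the work surface. World frame = base frame: x ahead of the robot, y to its left, z up, the work surface at z = 0. Lengths are in m, angles in rad, forces in N, time in s.
With the tool pointing down it reaches from about 0.325 to 0.775 m from the base axis. Payload 5.5 kg.
Tool frame: the origin (TCP) lies midway between the tips of the shut fingers; the grasp point (between the pads) lies grip_depth behind it (grip_depth is the distance from the TCP to the grasp point, in m); x points along the fingers, y is the direction in which the jaws open and shut, and the axes are right-handed (so a half turn about x gives the same grasp; the last joint's range is limited). The gripper opens to 85 mm and grips with 20 to 120 N. Pads are 22 mm wide; open, the fingers measure 114 mm over their backs; the gripper's body (76 mm by 85 mm) begins 54 mm behind the grasp point. The pads swing forward as they close: fully open they stand 13 mm farther back than shut.
Start: joints at [1.264, 0.091, 1.231, -0, 1.82, -0.057], TCP at [0.148, 0.581, 0.231] pointing down, gripper open.
Joint ranges: [-2.87, 2.87], [-0.86, 2.18], [0.17, 2.46], [-1.51, 4.65], [0.06, 2.69], [-2.65, 2.65]. Speed limits (rad/s): [2.57, 2.57, 3.01, 3.14, 3.14, 3.14].

### API

Orientations are given as a unit quaternion [w, x, y, z].
In Python, from bench import * gives the robot as it stands.
- The arm moves only by the tool arm_command, never from a script. Its argument "rows" is one flat list of numbers, 7 for each row, row after row: the finger opening in mm, from 0 to 85.4, then the shift along the tool's x, y, z in units of 50 mm (1.0 is 50 mm), then the turn, a rotation vector about the tool's x, y, z in units of 6 degrees (1.0 is 6 degrees). In form: [grip, dx, dy, dz, wx, wy, wz, grip, dx, dy, dz, wx, wy, wz, ...]. A call has 1 to 5 rows; each row is the pose to reach, as a shift and turn from the pose measured when the call began, along the tool's axes at that moment; what a row does not reach only later rows make up. A row lasts 1/10 s, in which the tool goes at most 50 mm and 8.59 degrees, less where a joint would pass 70% of its speed; a pose out of reach is approached as far as the arm can. A call with a gripper value outside its range is refused whole. The fingers move at their own pace and stop on an object; "grip_force" is the grip in N (left out, the last holds). Time passes only in rows, so rows that repeat a pose let the fingers close. It gives the time, the measured TCP pose, the force and the opening at its end, in the units of the state.
- sense(): the state, without advancing time (a new reading comes with each control period).
- get_image(name): name is "side" or "top" or "wrist"; returns a dict with "img" (384x512x3 uint8, red, green, blue), "range_z" (384x512 float32, m along the optical axis (not along the pixel's ray), 0 where there is no reading), "fovy" (degrees; the focal length in pixels is half the picture's height over the tangent of half this angle, whatever the lens; pixels are square), "cx", "cy" (the principal point, pixels), "dist" ([k1, k2, p1, p2, k3] as OpenCV has them; the pictures are not rectified), "R" (3x3) and "t" (3): a world point X has camera coordinates R X + t. Camera axes: x right, y down, z forward; pixel columns grow to the right and rows downward; lengths in m; the calibration is good to about 2 mm. A picture is of the moment at which its call begins.
- finish_job(): hands the job in, once; it reports no verdict.
The state is a dict: "clock": time; "q": joint angles; "qd": joint speeds; "effort": joint torques, N m; "tcp_pos": TCP position; "tcp_rot": TCP orientation; "force": force on the tool from outside, world axes, zero at the start; "moment": the same for the moment, N m; "width": opening from 0.0 (shut) to 1.0 (fully open).
Only numpy, scipy, OpenCV 4.12 (cv2) and the standard library are available. Lean on these libraries where they do the work, as an engineer would, in place of code of your own. Each camera call takes 0.05 s, during which the arm holds its last target.

### The job

Square up the black device case in the labelling jig: push it along the desk with the fingers until its long side lies flush against the long aluminium fence and its end is up against the aluminium stop block, then back away. Only push it: do not lift or tip it, and leave the jar, the power adapter, the circuit board and the screwdriver where they are.

Things in the scene. Friction and masses are not known exactly. Their poses are not given: they have to be found in the camera images.
- case: Loose black plastic device case, a flat box 62 (its x) by 100 (its y, the long way) by 26 mm high, about 0.25 kg, with a grey panel on top. It starts lying flat on the desk in front of the fence (on the robot's side), its middle 73 to 106 mm from the fence face and turned by up to 0.4 rad from the fence's direction. Origin: centre of its underside; z up. Either long side may face the fence.
- fence: Fixed aluminium bar on the desk, 22 mm thick, 460 mm long, 30 mm high: the long fence of the jig. Origin: on the desk at the middle of its front face (the face towards the robot). Its y runs along the bar; its x points out of the front face into the bar, away from the robot, so the desk in front of the fence has negative x. Its place and yaw vary (up to 0.25 rad). Wherever it stands, it does not move.
- stop: Fixed aluminium stop block of the jig, 70 (its x) by 24 (its y) by 30 mm high, its axes parallel to the fence's. It stands square in front of the fence, 190 mm along it from the middle, at the left or at the right end (varies), its back end nearly touching the fence. Origin: centre of its underside. The case's end (62 mm wide side) goes against its face that looks to the middle of the fence.
- jar: Loose small white screw-top jar, 42 mm diameter, 50 mm high, standing in front of the fence at the end where the stop is not, 190 mm along it from the middle. Leave it. Origin: centre of its underside.
- board: Loose green circuit board with metal connectors, 60 by 95 mm, 20 mm high in all, lying on the desk nearer the robot at one side. Leave it. Origin: centre of its underside.
- adapter: Loose white power adapter, 48 by 75 by 30 mm, lying on the desk nearer the robot at the other side. Leave it. Origin: centre of its underside.
- driver: Loose screwdriver, 170 mm long, lying beyond the fence. Leave it. Its x runs along the shaft, roughly left to right.
Mind the look-alikes: they are no part of the job. What is shaped like the case but red or yellow is not meant.

How it is judged:
At the end, for the whole second after the job is handed in: The case lies flat and at rest on the desk, its long side within 2.5 mm of the fence and parallel to it within 0.035 rad (2 degrees), its end within 2.5 mm of the stop's inner face (x of case in the frame of fence above -0.0335 m and y of case in the frame of fence between -0.14 and 0.14 m and y of case in the frame of stop between -0.0645 and 0.0645 m and angle between the x axis of case and the x axis of fence, either way round below 0.035 rad and angle between case's own z axis and vertical below 0.05 rad and height (world z) of case below 0.003 m and linear speed of case below 0.01 m/s); the robot touches nothing.
It fails at once if the case is lifted more than 8 mm off the desk or tipped by more than 0.15 rad (height (world z) of case above 0.008 m or angle between case's own z axis and vertical above 0.15 rad).
It fails at once if the jar is moved by more than 20 mm or tipped (distance of jar from where it was at the start of the episode above 0.02 m or angle between jar's own z axis and vertical above 0.4 rad).
It fails at once if the circuit board is moved by more than 20 mm or tipped (distance of board from where it was at the start of the episode above 0.02 m or angle between board's own z axis and vertical above 0.4 rad).
It fails at once if the power adapter is moved by more than 20 mm or tipped (distance of adapter from where it was at the start of the episode above 0.02 m or angle between adapter's own z axis and vertical above 0.4 rad).
It fails at once if the screwdriver is moved by more than 20 mm (distance of driver from where it was at the start of the episode above 0.02 m).
It also fails if it takes over 48 s, if anything falls off the work surface, if the arm or the gripper's body presses on something with over 40 N, if the wrist force passes 120 N, or if a joint passes its speed limit or range.

## Working session

There is one attempt and no reset: what is moved stays moved. The work goes in short steps, Python scripts to look and compute and a tool call to move; the robot and the scene stay as the last step left them, time stands still between calls to the robot, and variables do not carry over. Pictures are saved under pics/ and viewed, and the job is handed in when it is done.

Besides the shell and the picture viewer there is one more tool, called after ">>>" in YAML: its name, and indented under it one key for each argument. arm_command: Moves the arm, as the interface text tells. Its arguments: {"type":"object","properties":{"rows":{"type":"array"},"grip_force":{"type":"number"}},"required":["rows"]}

```bash
ls; mkdir -p pics; python3 - <<'E'
from bench import *
import cv2,pickle
s=sense();print(s)
for n in("top","side"):
    d=get_image(n);pickle.dump(d,open(n+'0.pkl','wb'));cv2.imwrite(f'pics/{n}0.png',d['img'][:,:,::-1])
    print(n,d['fovy'],d['cx'],d['cy'],d['dist'],d['R'],d['t'])
E
```

```text
pics
{'clock': 0.0, 'q': array([ 1.26432964e+00,  9.18735019e-02,  1.23189929e+00,  1.06180714e-05,
        1.81979825e+00, -5.67049611e-02]), 'qd': array([ 3.98736078e-04, -4.14228324e-04, -1.78917372e-05,  5.01421177e-04,
        1.49241202e-03, -2.08565986e-03]), 'effort': array([ 1.54326322e-04, -4.58711672e+01, -4.18034256e+01, -2.84561409e-06,
        1.09150278e-02, -2.51305345e-06]), 'tcp_pos': array([0.14821894, 0.58111035, 0.23013453]), 'tcp_rot': array([ 0.70147007,  0.0873865 ,  0.70172986, -0.08876112]), 'force': array([-0.07535888,  0.41118693, -0.47128035]), 'moment': array([-0.01458646,  0.04633388, -0.01213275]), 'width': 0.997119353793276}
top 46.76822360988583 254.17308138319106 193.39698953275777 [0.05229797 0.         0.         0.         0.        ] [[-0.01533041 -0.999845    0.00865744]
 [-0.99547886  0.0144506  -0.09387767]
 [ 0.09373801 -0.01005748 -0.9955461 ]] [-0.00513114  0.5993419   1.13855426]
side 52.94220435396481 254.82700421325725 192.86296326742485 [-0.03263526  0.          0.          0.          0.        ] [[-0.78530483 -0.61910681  0.00175446]
 [-0.47546241  0.60127951 -0.64218257]
 [ 0.39652468 -0.50514325 -0.76654972]] [0.45833037 0.28775145 0.74669412]
```

View pics/top0.png

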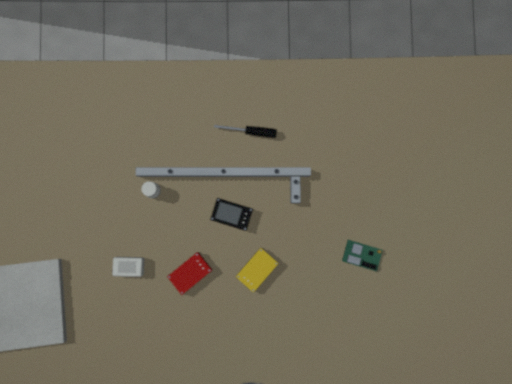

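View pics/side0.png

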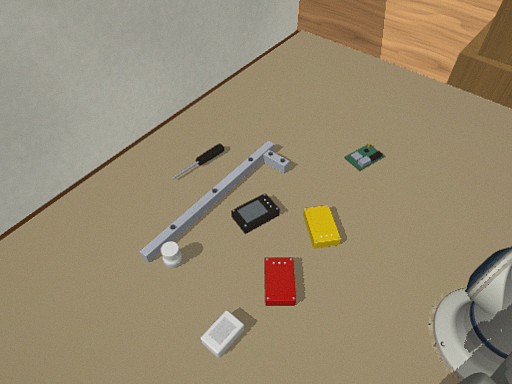

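The top view shows the black case at about (232,214), the fence at row 171 between columns 137 and 311, and the stop at its right end (296,189). The jar is at (150,190). The red and yellow look-alikes are at (190,273) and (258,270), the adapter at (127,267) and the board at (362,255).

```bash
cat > h.py <<'E'
import numpy as np,cv2
def K(d):
    f=d['img'].shape[0]/2/np.tan(np.radians(d['fovy']/2)); return np.array([[f,0,d['cx']],[0,f,d['cy']],[0,0,1]])
def ray(d,px,z):
    p=cv2.undistortPoints(np.array(px,float).reshape(-1,1,2),K(d),np.array(d['dist'])).reshape(-1,2)
    R=np.array(d['R']);c=-R.T@np.array(d['t'])
    v=np.c_[p,np.ones(len(p))]@R
    return c+v*((z-c[2])/v[:,2])[:,None]
def blob(mask,roi):
    m=np.zeros(mask.shape,np.uint8);x0,y0,x1,y1=roi;m[y0:y1,x0:x1]=mask[y0:y1,x0:x1]*255
    cs,_=cv2.findContours(m,cv2.RETR_EXTERNAL,cv2.CHAIN_APPROX_NONE)
    return max(cs,key=cv2.contourArea)
def rect(d,mask,roi,z):
    c=blob(mask,roi); P=ray(d,c[:,0,:],z)[:,:2]
    r=cv2.minAreaRect((P*1000).astype(np.float32)); return r,cv2.boxPoints(r)
E
python3 - <<'E'
import pickle
from h import *
d=pickle.load(open('top0.pkl','rb'));im=d['img'];hsv=cv2.cvtColor(im,cv2.COLOR_RGB2HSV);i=im.astype(int)
g=im.max(2); bl=(i[...,2]-i[...,0])
case=(i[...,0]-i[...,2]<12)&(hsv[...,2]<130)
alu=(i[...,2]-i[...,0]>-5)&(hsv[...,2]>100)
for n,m,roi,z in [('case',case,(200,190,262,235),.026),('fence',alu,(125,160,325,179),.03),('stop',alu,(286,180,306,208),.03),
 ('jar',alu,(138,178,164,202),.05),('red',(i[...,0]-i[...,1]>80),(160,245,220,300),.026),('yel',(hsv[...,1]>180)&(i[...,1]>100),(230,240,285,300),.026),('adapter',alu,(105,250,150,285),.03),('board',(i[...,1]-i[...,0]>5),(330,230,395,280),.02)]:
    r,b=rect(d,m,roi,z);print(n,np.round(r[0]),np.round(r[1]),round(r[2],1),b.round().tolist())
z=d['range_z']
for u,v in [(232,214),(220,171),(296,189)]:
    x=cv2.undistortPoints(np.array([[[u,v]]],float),K(d),d['dist'])[0,0];print((d['R'].T@(np.r_[x,1]*z[v,u]-d['t'])).round(4))
E
```

```text
case [546.  47.] [99. 60.] 71.9 [[502.0, 9.0], [560.0, -10.0], [590.0, 84.0], [533.0, 103.0]]
fence [656.  66.] [457.  29.] 89.2 [[638.0, -162.0], [667.0, -162.0], [674.0, 295.0], [644.0, 295.0]]
stop [ 604. -121.] [26. 58.] 88.7 [[574.0, -134.0], [633.0, -135.0], [633.0, -109.0], [575.0, -108.0]]
jar [612. 254.] [40. 36.] 44.4 [[585.0, 252.0], [611.0, 227.0], [639.0, 255.0], [614.0, 280.0]]
red [396. 157.] [58. 96.] 38.7 [[343.0, 176.0], [403.0, 101.0], [449.0, 137.0], [388.0, 212.0]]
yel [402. -18.] [57. 94.] 47.3 [[348.0, -7.0], [417.0, -71.0], [456.0, -29.0], [386.0, 35.0]]
adapter [416. 314.] [72. 48.] 88.9 [[391.0, 279.0], [439.0, 278.0], [440.0, 350.0], [392.0, 351.0]]
board [ 435. -293.] [96. 61.] 72.5 [[391.0, -330.0], [449.0, -348.0], [478.0, -256.0], [420.0, -238.0]]
[0.5462 0.0449 0.0236]
[0.6597 0.0751 0.0291]
[ 0.6088 -0.1239  0.0324]
```

```bash
cat >> h.py <<'E'
from scipy.spatial.transform import Rotation as Ro
def down(yaw): # tool x down, tool y = (-sin yaw, cos yaw)
    y=np.array([-np.sin(yaw),np.cos(yaw),0]);x=np.array([0,0,-1.]);return np.c_[x,y,np.cross(x,y)]
def delta(s,pos,yaw):
    w,x,y,z=s['tcp_rot'];R=Ro.from_quat([x,y,z,w])
    dp=R.inv().apply(np.array(pos)-s['tcp_pos'])/0.05
    best=None
    for k in (0,np.pi):
        rv=(R.inv()*Ro.from_matrix(down(yaw+k))).as_rotvec()
        print('yaw+',round(k,2),'d',dp.round(3),'rot',np.degrees(rv/6).round(3))
def st(s):
    w,x,y,z=s['tcp_rot'];M=Ro.from_quat([x,y,z,w]).as_matrix()
    print('t',round(s['clock'],2),'p',(s['tcp_pos']*1000).round(1),'toolx',M[:,0].round(3),'tooly',M[:,1].round(3),'q',s['q'].round(2),'F',s['force'].round(1),'w',round(s['width'],3))
E
python3 - <<'E'
from bench import *
from h import *
s=sense();st(s);delta(s,[.475,.042,.12],-.014)
E
```

```text
t 0.1 p [148.2 581.1 230.3] toolx [-0.001 -0.002 -1.   ] tooly [ 0.247  0.969 -0.002] q [ 1.26  0.09  1.23  0.    1.82 -0.06] F [ 0.1 -0.  -0. ] w 0.997
yaw+ 0 d [ 2.219 -8.829  8.998] rot [-2.251 -0.003  0.017]
yaw+ 3.14 d [ 2.219 -8.829  8.998] rot [2.7748e+01 2.4000e-02 5.0000e-03]
```

>>> arm_command:
  rows: [55,0.5,-8.8,9,-2.25,0,0,55,0.5,-8.8,9,-2.25,0,0,55,0.5,-8.8,9,-2.25,0,0,55,0.5,-8.8,9,-2.25,0,0,55,0.5,-8.8,9,-2.25,0,0]

```text
clock: 0.6
tcp_pos: [0.2786, 0.3661, 0.2206]
tcp_rot: [0.707, 0.004, 0.707, -0.006]
force: [1.8, -0.1, 0.6]
width: 0.647
```

```bash
python3 - <<'E'
from bench import *
from h import *
s=sense();st(s);delta(s,[.475,.042,.12],-.014)
E
```

```text
t 0.6 p [278.6 366.1 220.6] toolx [-0.001 -0.002 -1.   ] tooly [ 0.014  1.    -0.002] q [ 0.85 -0.29  1.6  -0.    1.83 -0.71] F [ 1.8 -0.1  0.6] w 0.647
yaw+ 0 d [ 2.024 -6.424  4.018] rot [ 0.004 -0.007  0.021]
yaw+ 3.14 d [ 2.024 -6.424  4.018] rot [-2.9996e+01 -3.3000e-02 -1.1000e-02]
```

>>> arm_command:
  rows: [55,1,-6.4,4,0,0,0,55,1,-6.4,4,0,0,0,55,1,-6.4,4,0,0,0,55,1,-6.4,4,0,0,0,55,1,-6.4,4,0,0,0]

```text
clock: 1.1
tcp_pos: [0.4067, 0.1539, 0.188]
tcp_rot: [0.707, 0.004, 0.707, -0.005]
force: [0.4, 1.0, -0.6]
width: 0.643
```

>>> arm_command:
  rows: [55,0,0,0,0,0,0,55,0,0,0,0,0,0]

```text
clock: 1.3
tcp_pos: [0.4068, 0.1528, 0.1874]
tcp_rot: [0.706, 0.005, 0.708, -0.007]
force: [-0.2, -0.1, 0.0]
width: 0.641
```

```bash
python3 - <<'E'
from bench import *
from h import *
s=sense();st(s);delta(s,[.475,.042,.12],-.014)
d=get_image('wrist');cv2.imwrite('pics/w1.png',d['img'][:,:,::-1])
E
```

```text
t 1.3 p [406.8 152.8 187.4] toolx [-0.002 -0.002 -1.   ] tooly [ 0.017  1.    -0.002] q [ 0.28 -0.36  1.72 -0.    1.79 -1.27] F [-0.2 -0.1  0. ] w 0.641
yaw+ 0 d [ 1.35  -2.19   1.405] rot [-0.028 -0.02   0.02 ]
yaw+ 3.14 d [ 1.35  -2.19   1.405] rot [29.972  0.032  0.032]
```

>>> arm_command:
  rows: [55,1,-2.2,1.4,0,0,0,55,1,-2.2,1.4,0,0,0,55,1,-2.2,1.4,0,0,0,55,1,-2.2,1.4,0,0,0,55,1.4,-2.2,1.4,0,0,0]

```text
clock: 1.85
tcp_pos: [0.4761, 0.0442, 0.1202]
tcp_rot: [0.708, 0.004, 0.706, -0.005]
force: [0.3, 0.2, 0.7]
width: 0.644
```

```bash
python3 - <<'E'
from bench import *
from h import *
s=sense();st(s);delta(s,[.475,.042,.008],-.014)
d=get_image('wrist');cv2.imwrite('pics/w2.png',d['img'][:,:,::-1])
E
```

```text
t 1.85 p [476.1  44.2 120.2] toolx [ 0.003 -0.001 -1.   ] tooly [ 0.014  1.    -0.001] q [ 0.02 -0.24  1.74 -0.    1.64 -1.54] F [0.3 0.2 0.7] w 0.644
yaw+ 0 d [ 2.244 -0.043 -0.026] rot [0.005 0.025 0.007]
yaw+ 3.14 d [ 2.244 -0.043 -0.026] rot [-2.9995e+01 -1.2000e-02  3.9000e-02]
```

View pics/w2.png

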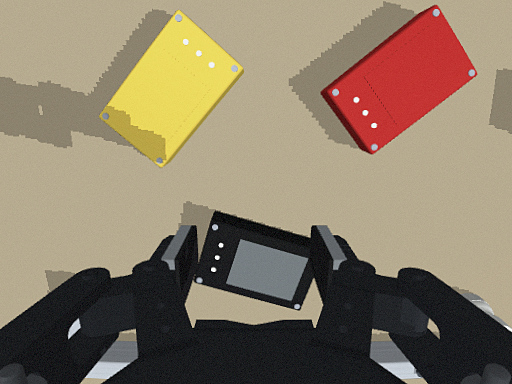

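The wrist view has the robot's side at the top. The black case is between the fingers at about (260,260), and the yellow and red cases are well clear at the top. I'll descend just behind the case's near side.

>>> arm_command:
  rows: [55,1,0,0,0,0,0,55,1.9,0,0,0,0,0,55,2.2,0,0,0,0,0,55,2.2,0,0,0,0,0]

```text
clock: 2.3
tcp_pos: [0.4714, 0.0459, 0.0034]
tcp_rot: [0.704, 0.003, 0.71, -0.004]
force: [-0.3, -0.3, 0.4]
width: 0.644
```

```bash
python3 - <<'E'
from bench import *
from h import *
s=sense();st(s);delta(s,[.606,.044,.008],-.014)
d=get_image('wrist');cv2.imwrite('pics/w3.png',d['img'][:,:,::-1])
E
```

```text
t 2.3 p [471.4  45.9   3.4] toolx [-0.009 -0.001 -1.   ] tooly [ 0.01   1.    -0.001] q [ 0.03 -0.17  1.89 -0.    1.43 -1.53] F [-0.3 -0.3  0.4] w 0.644
yaw+ 0 d [-0.118 -0.01   2.691] rot [ 0.035 -0.09   0.008]
yaw+ 3.14 d [-0.118 -0.01   2.691] rot [-2.9965e+01 -1.3000e-02 -1.4100e-01]
```

View pics/w3.png

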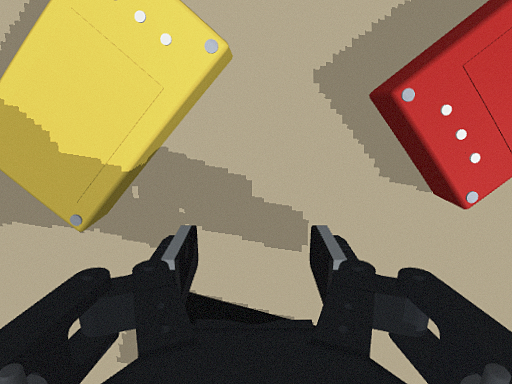

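>>> arm_command:
  rows: [55,-0.08,0,0.2,0,0,0,55,-0.1,0,0.35,0,0,0,55,-0.1,0,0.5,0,0,0,55,-0.1,0,0.65,0,0,0,55,-0.1,0,0.8,0,0,0]

```text
clock: 2.85
tcp_pos: [0.514, 0.0451, 0.0113]
tcp_rot: [0.706, 0.004, 0.709, -0.004]
force: [-1.2, -0.5, 1.6]
width: 0.647
```

```bash
python3 - <<'E'
from bench import *
from h import *
s=sense();st(s);delta(s,[.56,.044,.008],-.014)
d=get_image('top');cv2.imwrite('pics/t3.png',cv2.resize(d['img'][130:310,110:350,::-1],None,fx=3,fy=3))
E
```

```text
t 2.85 p [514.   45.1  11.3] toolx [-0.004 -0.001 -1.   ] tooly [ 0.011  1.    -0.001] q [ 0.02 -0.06  1.78 -0.    1.43 -1.54] F [-1.2 -0.5  1.6] w 0.647
yaw+ 0 d [ 0.062 -0.012  0.92 ] rot [ 0.029 -0.042  0.009]
yaw+ 3.14 d [ 0.062 -0.012  0.92 ] rot [-2.9971e+01 -1.4000e-02 -6.7000e-02]
```

View pics/t3.png

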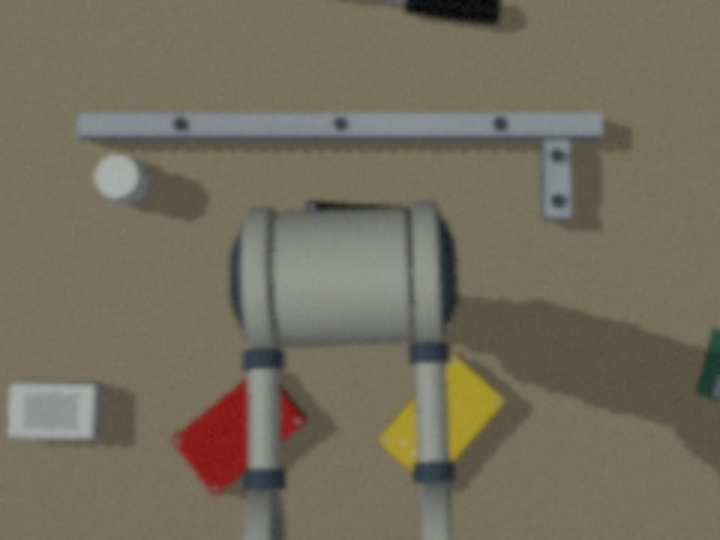

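The arm hides most of the case. Its far edge, a dark strip at (313–410, 205), is already nearly parallel to the fence, so I'll keep pushing.

>>> arm_command:
  rows: [55,0.02,0,0.15,0,0,0,55,0.02,0,0.3,0,0,0,55,0.02,0,0.45,0,0,0,55,0.02,0,0.6,0,0,0,55,0.02,0,0.75,0,0,0]

```text
clock: 3.4
tcp_pos: [0.553, 0.0447, 0.0098]
tcp_rot: [0.706, 0.004, 0.708, -0.004]
force: [-1.8, 0.7, 1.2]
width: 0.641
```

```bash
python3 - <<'E'
from bench import *
from h import *
s=sense();st(s);delta(s,[.575,.044,.008],-.014)
d=get_image('side');cv2.imwrite('pics/s4.png',cv2.resize(d['img'][120:320,130:350,::-1],None,fx=3,fy=3))
E
```

```text
t 3.4 p [553.   44.7   9.8] toolx [-0.004 -0.001 -1.   ] tooly [ 0.011  1.    -0.001] q [ 0.02  0.05  1.67 -0.    1.43 -1.54] F [-1.8  0.7  1.2] w 0.641
yaw+ 0 d [ 0.034 -0.009  0.441] rot [ 0.028 -0.036  0.007]
yaw+ 3.14 d [ 0.034 -0.009  0.441] rot [-2.9972e+01 -1.1000e-02 -5.7000e-02]
```

View pics/s4.png

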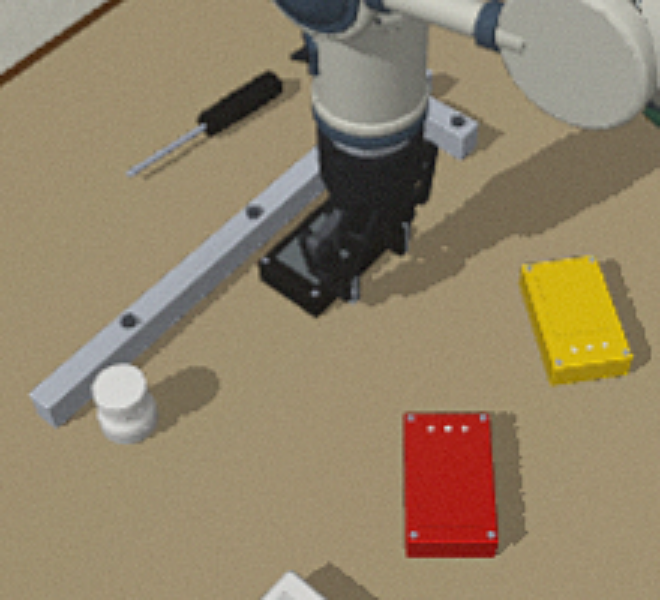

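The side view shows the case, with its left end at about (290,290), parallel to the fence and roughly 20 mm short of it. I'll close the gap slowly.

>>> arm_command:
  rows: [55,0.02,0,0.12,0,0,0,55,0.02,0,0.22,0,0,0,55,0.02,0,0.32,0,0,0,55,0.02,0,0.42,0,0,0,55,0.02,0,0.5,0,0,0]

```text
clock: 3.95
tcp_pos: [0.5755, 0.0445, 0.0087]
tcp_rot: [0.703, 0.004, 0.711, -0.004]
force: [-29.2, 0.8, 18.0]
width: 0.647
```

```bash
python3 - <<'E'
from bench import *
from h import *
s=sense();st(s)
E
```

```text
t 3.95 p [575.5  44.5   8.7] toolx [-0.012 -0.001 -1.   ] tooly [ 0.011  1.    -0.001] q [ 0.02  0.11  1.6  -0.    1.44 -1.54] F [-29.2   0.8  18. ] w 0.647
```

The 29 N reaction came at exactly the predicted TCP x of 575 mm, so the case is against the fence. I'll back off and look.

>>> arm_command:
  rows: [55,0,0,-0.2,0,0,0,55,0,0,-0.8,0,0,0,55,-1,0,-1.2,0,0,0,55,-2,0.8,-1.5,4,0,0,55,-2,1.6,-1.5,5,0,0]

```text
clock: 4.45
tcp_pos: [0.5051, 0.1173, 0.113]
tcp_rot: [0.698, 0.108, 0.7, -0.108]
force: [1.4, 0.5, 0.5]
width: 0.644
```

```bash
python3 - <<'E'
from bench import *
from h import *
s=sense();st(s);delta(s,[.613,.135,.09],-.014-np.pi/2)
E
```

```text
t 4.45 p [505.1 117.3 113. ] toolx [-0.003  0.    -1.   ] tooly [ 0.302  0.953 -0.001] q [ 0.16 -0.12  1.65  0.    1.62 -1.1 ] F [1.4 0.5 0.5] w 0.644
yaw+ 0 d [0.453 0.989 1.952] rot [12.206 -0.021  0.027]
yaw+ 3.14 d [0.453 0.989 1.952] rot [-17.794  -0.029  -0.023]
```

>>> arm_command:
  rows: [14,0,1,1.95,12.2,0,0,14,0,1,1.95,12.2,0,0,14,0,1,1.95,12.2,0,0,14,0,1,1.95,12.2,0,0,14,0,1,1.95,12.2,0,0]

```text
clock: 4.95
tcp_pos: [0.6139, 0.1357, 0.1119]
tcp_rot: [0.609, 0.355, 0.614, -0.356]
force: [-1.0, -0.0, 0.3]
width: 0.166
```

>>> arm_command:
  rows: [14,0,0,0,5,0,0,14,0,0,0,5,0,0,14,0,0,0,5,0,0,14,0,0,0,5,0,0]

```text
clock: 5.35
tcp_pos: [0.6144, 0.1357, 0.112]
tcp_rot: [-0.495, -0.502, -0.499, 0.504]
force: [-0.2, 0.2, -0.3]
width: 0.166
```

```bash
python3 - <<'E'
from bench import *
from h import *
s=sense();st(s);delta(s,[.613,.135,.012],-.014-np.pi/2)
for n in('top','wrist','side'):
  d=get_image(n);cv2.imwrite(f'pics/{n}5.png',d['img'][:,:,::-1] if n=='wrist' else cv2.resize(d['img'][120:320,110:350,::-1],None,fx=3,fy=3))
E
```

```text
t 5.35 p [614.4 135.7 112. ] toolx [-0.006  0.001 -1.   ] tooly [ 1.    -0.011 -0.006] q [0.16 0.18 1.34 0.   1.62 0.17] F [-0.2  0.2 -0.3] w 0.166
yaw+ 0 d [ 1.999 -0.015  0.018] rot [ 0.024 -0.013  0.056]
yaw+ 3.14 d [ 1.999 -0.015  0.018] rot [-2.9976e+01 -8.7000e-02 -2.1000e-02]
```

View pics/wrist5.png

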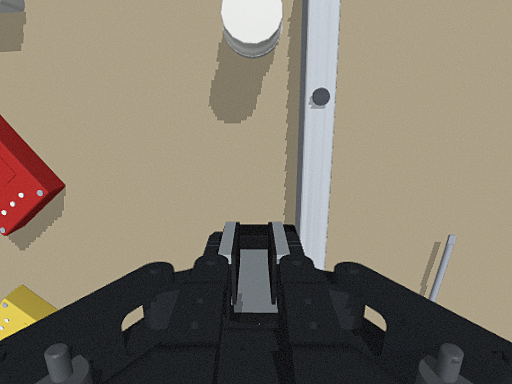

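View pics/top5.png

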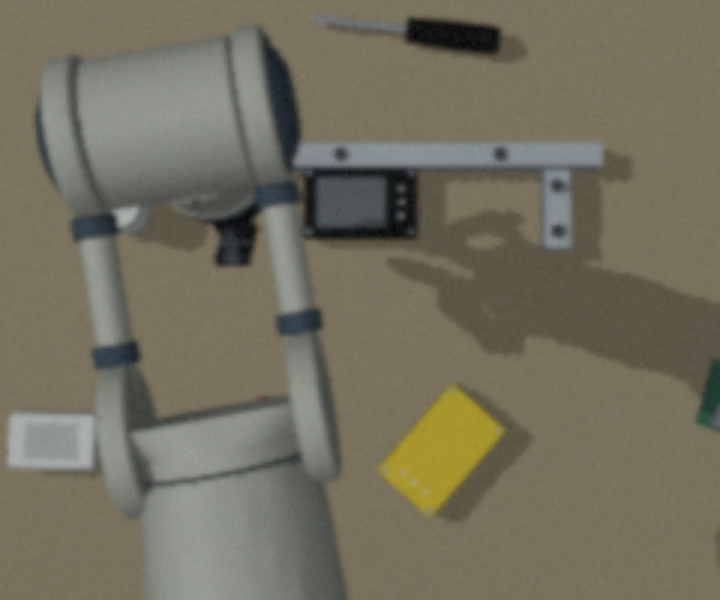

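View pics/side5.png

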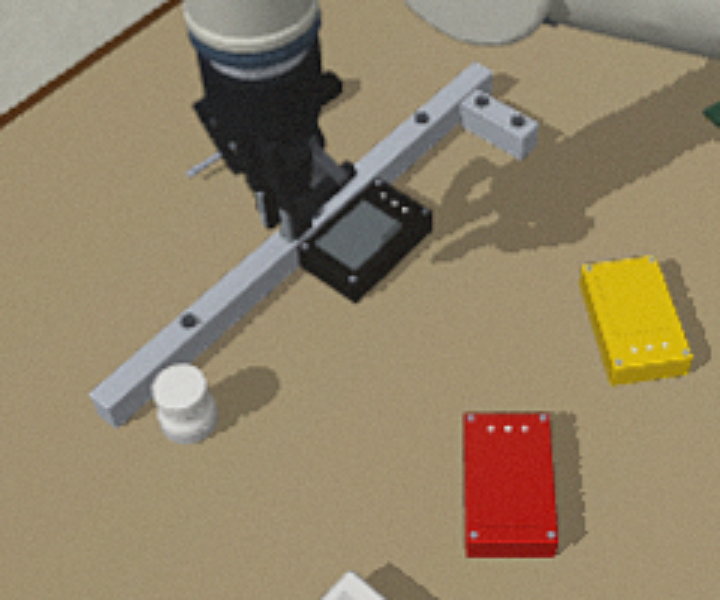

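All three views agree. The case is flush to the fence, at (305–416, 170–237) in the top crop, with its panel parallel, and the stop is free at (557,210). The gripper is beyond the case's left end, well clear of the jar. I'll descend and push along the fence.

>>> arm_command:
  rows: [14,0.8,-0.07,0,0,0,0,14,1.6,-0.07,0,0,0,0,14,2,-0.07,0,0,0,0,14,2.02,-0.07,0,0,0,0]

```text
clock: 5.9
tcp_pos: [0.6074, 0.1354, 0.0064]
tcp_rot: [-0.496, -0.497, -0.503, 0.504]
force: [-1.5, -0.1, 0.1]
width: 0.167
```

```bash
python3 - <<'E'
from bench import *
from h import *
s=sense();st(s);delta(s,[.609,.00,.010],-.014-np.pi/2)
E
```

```text
t 5.9 p [607.4 135.4   6.4] toolx [-0.013  0.    -1.   ] tooly [ 1.    -0.002 -0.013] q [0.16 0.23 1.48 0.   1.45 0.17] F [-1.5 -0.1  0.1] w 0.167
yaw+ 0 d [-0.072  0.036  2.709] rot [ 0.113 -0.001  0.128]
yaw+ 3.14 d [-0.072  0.036  2.709] rot [-2.9886e+01 -2.0000e-01 -1.0000e-03]
```

>>> arm_command:
  rows: [14,-0.06,0.02,0.2,0.1,0,0,14,-0.07,0.02,0.36,0.1,0,0,14,-0.07,0.02,0.5,0.1,0,0,14,-0.07,0.02,0.66,0.1,0,0,14,-0.07,0.02,0.82,0.1,0,0]

```text
clock: 6.4
tcp_pos: [0.6092, 0.0941, 0.0114]
tcp_rot: [-0.494, -0.501, -0.5, 0.506]
force: [-0.5, 2.6, 2.1]
width: 0.164
```

```bash
python3 - <<'E'
from bench import *
from h import *
s=sense();st(s);delta(s,[.608,.00,.010],-.014-np.pi/2)
E
```

```text
t 6.4 p [609.2  94.1  11.4] toolx [-0.011  0.001 -1.   ] tooly [ 1.    -0.013 -0.011] q [0.1  0.21 1.49 0.   1.45 0.11] F [-0.5  2.6  2.1] w 0.164
yaw+ 0 d [ 0.026 -0.     1.882] rot [ 0.014 -0.009  0.104]
yaw+ 3.14 d [ 0.026 -0.     1.882] rot [-2.9986e+01 -1.6300e-01 -1.4000e-02]
```

>>> arm_command:
  rows: [14,0.02,0,0.2,0,0,0,14,0.02,0,0.4,0,0,0,14,0.02,0,0.6,0,0,0,14,0.02,0,0.8,0,0,0,14,0.02,0,1,0,0,0]

```text
clock: 6.9
tcp_pos: [0.6085, 0.0432, 0.0103]
tcp_rot: [-0.494, -0.501, -0.5, 0.506]
force: [-0.3, 2.7, 2.0]
width: 0.167
```

```bash
python3 - <<'E'
from bench import *
from h import *
s=sense();st(s);delta(s,[.608,.00,.010],-.014-np.pi/2)
for n in('top','side'):
  d=get_image(n);cv2.imwrite(f'pics/{n}6.png',cv2.resize(d['img'][120:320,110:350,::-1],None,fx=3,fy=3))
E
```

```text
t 6.9 p [608.5  43.2  10.3] toolx [-0.011  0.001 -1.   ] tooly [ 1.    -0.013 -0.011] q [0.01 0.2  1.51 0.   1.45 0.03] F [-0.3  2.7  2. ] w 0.167
yaw+ 0 d [0.004 0.001 0.863] rot [ 0.013 -0.009  0.106]
yaw+ 3.14 d [0.004 0.001 0.863] rot [-2.9986e+01 -1.6600e-01 -1.4000e-02]
```

View pics/top6.png

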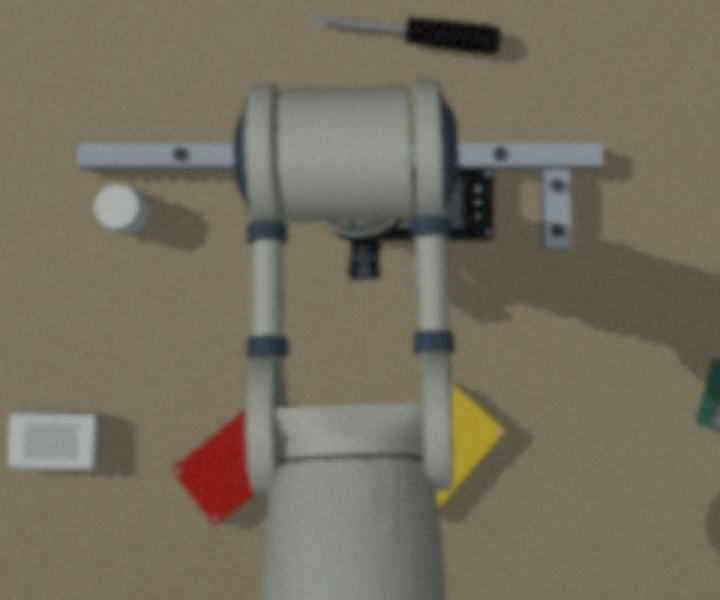

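View pics/side6.png

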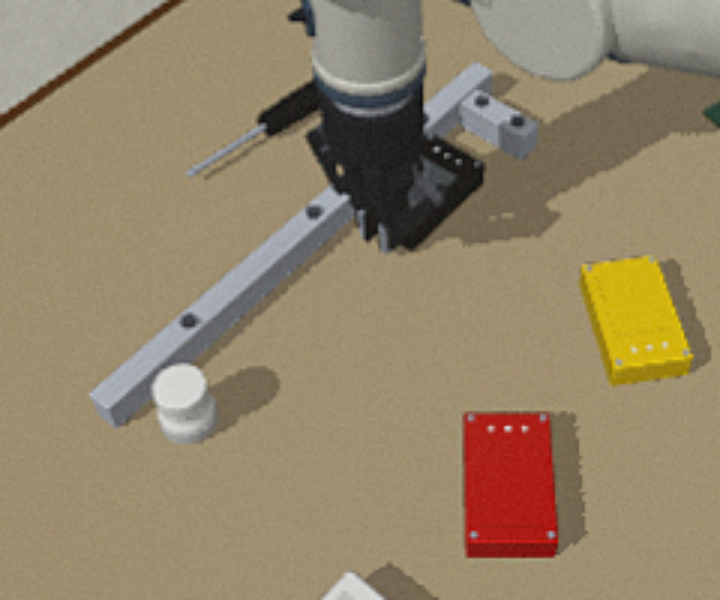

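The case is sliding along the fence and still flush. Its right end at column 492 is about 42 mm from the stop at column 543.

>>> arm_command:
  rows: [14,0,0,0.18,0,0,0,14,0,0,0.36,0,0,0,14,0,0,0.52,0,0,0,14,0,0,0.66,0,0,0,14,0,0,0.74,0,0,0]

```text
clock: 7.5
tcp_pos: [0.6077, 0.0042, 0.0098]
tcp_rot: [-0.493, -0.501, -0.499, 0.507]
force: [-0.1, 1.0, 1.0]
width: 0.167
```

>>> arm_command:
  rows: [14,0,0,0.06,0,0,0,14,0,0,0.11,0,0,0,14,0,0,0.15,0,0,0]

```text
clock: 7.8
tcp_pos: [0.6075, -0.0002, 0.0099]
tcp_rot: [-0.492, -0.502, -0.501, 0.505]
force: [0.5, 15.5, 1.3]
width: 0.161
```

Reaction of 15.5 N at the predicted TCP y of about 0, so the end is against the stop. I'll back off and move to the robot's side for a check and a light squaring push.

>>> arm_command:
  rows: [14,0,0,-0.2,0,0,0,14,0,0,-0.7,0,0,0,14,-1,0,-0.9,0,0,0,14,-2,-0.8,-0.9,0,0,0,40,-2.2,-1.8,-0.9,-1.4,0,0]

```text
clock: 8.3
tcp_pos: [0.5335, 0.0456, 0.121]
tcp_rot: [0.53, 0.465, 0.535, -0.465]
force: [-0.2, -0.6, 1.4]
width: 0.321
```

```bash
python3 - <<'E'
from bench import *
from h import *
s=sense();st(s);delta(s,[.5,-.06,.1],-.014)
d=get_image('side');cv2.imwrite('pics/side7.png',cv2.resize(d['img'][120:320,110:350,::-1],None,fx=3,fy=3))
d=get_image('top');cv2.imwrite('pics/top7.png',cv2.resize(d['img'][150:250,200:330,::-1],None,fx=6,fy=6,interpolation=cv2.INTER_CUBIC))
E
```

```text
t 8.3 p [533.5  45.6 121. ] toolx [-0.005  0.005 -1.   ] tooly [ 0.991  0.135 -0.005] q [ 0.02 -0.07  1.59  0.    1.63 -0.12] F [-0.2 -0.6  1.4] w 0.321
yaw+ 0 d [ 0.413 -0.946  2.004] rot [-1.3574e+01 -7.5000e-02  1.0000e-03]
yaw+ 3.14 d [ 0.413 -0.946  2.004] rot [1.6426e+01 1.0000e-03 7.8000e-02]
```

View pics/top7.png

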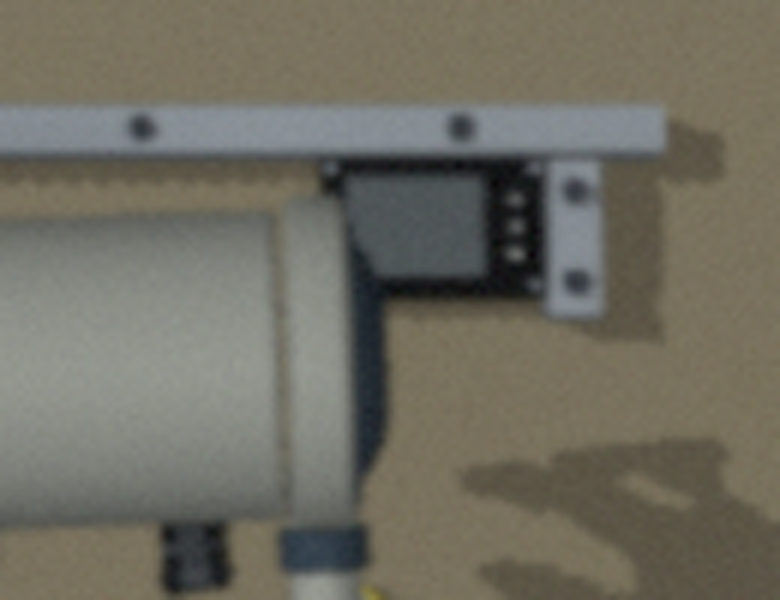

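View pics/side7.png

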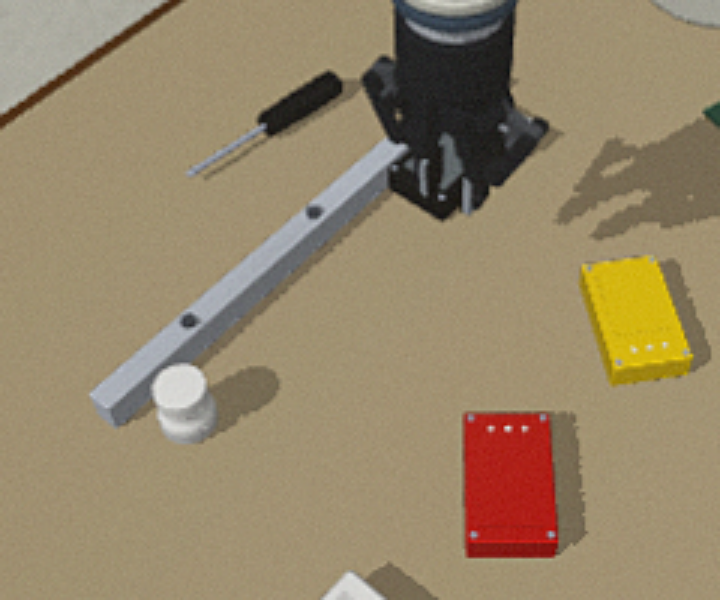

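Both views look flush against the fence and the stop. The stop's face meets the case end at column 545 in the top view. Because one pixel is about 2.5 mm, I'll add a gentle squaring push in x for certainty.

>>> arm_command:
  rows: [40,0,-0.95,2,-13.6,0,0,40,0,-0.95,2,-13.6,0,0,40,0,-0.95,2,-13.6,0,0,40,0,-0.95,2,-13.6,0,0,40,0,-0.95,2,-13.6,0,0]

```text
clock: 8.9
tcp_pos: [0.4961, -0.0611, 0.1203]
tcp_rot: [0.659, 0.247, 0.666, -0.247]
force: [-0.0, 0.2, 0.7]
width: 0.468
```

>>> arm_command:
  rows: [40,0,0,0,-7,0,0,40,0,0,0,-7,0,0,40,0,0,0,-7,0,0,40,0,0,0,-7,0,0,40,0,0,0,-7,0,0]

```text
clock: 9.4
tcp_pos: [0.4962, -0.0612, 0.1198]
tcp_rot: [0.703, -0.008, 0.711, 0.01]
force: [0.2, -0.0, -0.3]
width: 0.465
```

```bash
python3 - <<'E'
from bench import *
from h import *
s=sense();st(s);delta(s,[.54,-.058,.012],-.014)
d=get_image('wrist');cv2.imwrite('pics/w8.png',d['img'][:,:,::-1])
E
```

```text
t 9.4 p [496.2 -61.2 119.8] toolx [-0.011  0.003 -1.   ] tooly [-0.026  1.     0.003] q [-0.19 -0.16  1.68  0.    1.64 -1.79] F [ 0.2 -0.  -0.3] w 0.465
yaw+ 0 d [2.146 0.036 0.9  ] rot [ 0.38  -0.1   -0.026]
yaw+ 3.14 d [2.146 0.036 0.9  ] rot [-29.62    0.041  -0.156]
```

View pics/w8.png

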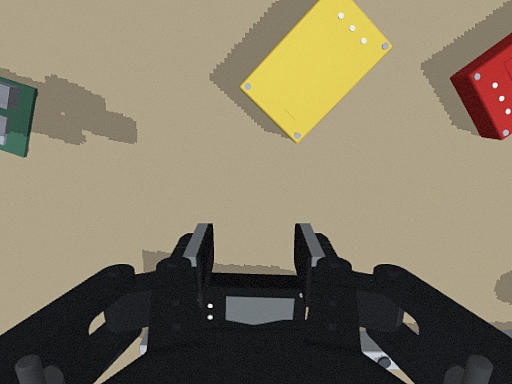

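The case lies just ahead of the fingers, with its edge at row 275 and columns 190–310. The yellow case and the board are well clear. I'll descend behind it.

>>> arm_command:
  rows: [40,0.8,0.04,0.7,0.3,0,0,40,1.6,0.04,0.9,0.3,0,0,40,2.1,0.04,0.9,0.3,0,0,40,2.1,0.04,0.9,0.3,0,0]

```text
clock: 9.85
tcp_pos: [0.5369, -0.0569, 0.0087]
tcp_rot: [0.7, 0.002, 0.714, 0.001]
force: [-0.6, -0.8, -0.7]
width: 0.471
```

```bash
python3 - <<'E'
from bench import *
from h import *
s=sense();st(s);delta(s,[.575,-.058,.010],-.014)
E
```

```text
t 9.85 p [536.9 -56.9   8.7] toolx [-0.02   0.004 -1.   ] tooly [0.002 1.    0.004] q [-0.17  0.02  1.7   0.    1.44 -1.74] F [-0.6 -0.8 -0.7] w 0.471
yaw+ 0 d [-0.042 -0.02   0.762] rot [ 0.117 -0.195 -0.035]
yaw+ 3.14 d [-0.042 -0.02   0.762] rot [-29.882   0.055  -0.305]
```

>>> arm_command:
  rows: [40,-0.04,0,0.25,0.1,-0.2,0,40,-0.04,0,0.45,0.1,-0.2,0,40,-0.04,0,0.6,0.1,-0.2,0,40,-0.04,0,0.7,0.1,-0.2,0,40,-0.04,0,0.74,0.1,-0.2,0]

```text
clock: 10.35
tcp_pos: [0.574, -0.0572, 0.011]
tcp_rot: [0.707, 0.006, 0.707, -0.003]
force: [-8.8, -0.3, 6.1]
width: 0.471
```

>>> arm_command:
  rows: [40,0,0,0.04,0,0,0,40,0,0,0.04,0,0,0]

```text
clock: 10.55
tcp_pos: [0.574, -0.0573, 0.011]
tcp_rot: [0.705, 0.006, 0.709, -0.003]
force: [-9.5, 1.0, 5.0]
width: 0.468
```

The case is firm against the fence at TCP x = 574 mm with about 9 N. Backing away.

>>> arm_command:
  rows: [40,0,0,-0.3,0,0,0,40,0,0,-0.9,0,0,0,40,-1,0,-1.4,0,0,0,40,-2,0,-2.2,0,0,0,40,-3,0,-3,0,0,0]

```text
clock: 11.05
tcp_pos: [0.4448, -0.056, 0.137]
tcp_rot: [0.705, 0.006, 0.709, -0.003]
force: [1.8, 0.8, 1.3]
width: 0.47
```

>>> arm_command:
  rows: [40,-1,1,0,0,0,0,40,-1,2,0,0,0,0,40,-1,3,0,0,0,0,40,-1,4,0,0,0,40,-1,5,0,0,0,0,0]

```text
clock: 11.55
tcp_pos: [0.4414, 0.1366, 0.1484]
tcp_rot: [0.707, -0.021, 0.706, 0.028]
force: [2.4, 0.3, -1.3]
width: 0.31
```

```bash
python3 - <<'E'
from bench import *
from h import *
import pickle
s=sense();st(s)
for n in('top','side'):
  d=get_image(n);pickle.dump(d,open(n+'9.pkl','wb'));cv2.imwrite(f'pics/{n}9.png',d['img'][:,:,::-1])
E
```

```text
t 11.55 p [441.4 136.6 148.4] toolx [ 0.002  0.009 -1.   ] tooly [-0.07   0.998  0.009] q [ 0.22 -0.29  1.73  0.01  1.69 -1.42] F [ 2.4  0.3 -1.3] w 0.31
```

View pics/top9.png

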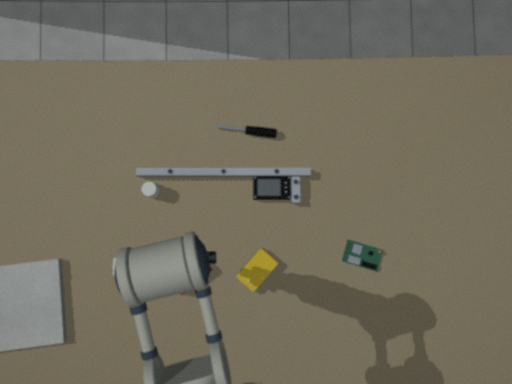

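View pics/side9.png

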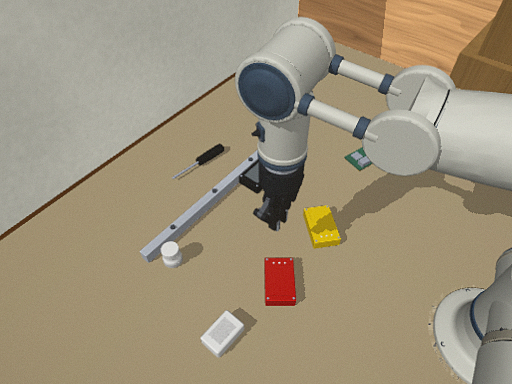

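My last call had a mistyped row: one value was missing, so its last rows were shifted. The arm is still high and free, so I'll raise it before checking further.

>>> arm_command:
  rows: [30,-0.6,0,0,0,0,0,30,-0.8,0.5,0,0,0,0,30,-0.8,1,0,0,0,0,30,-0.8,1,0,0,0,0]

```text
clock: 12.05
tcp_pos: [0.441, 0.1533, 0.1756]
tcp_rot: [0.7, -0.003, 0.714, 0.004]
force: [-0.0, -0.2, -0.1]
width: 0.356
```

```bash
python3 - <<'E'
from bench import *
from h import *
import pickle
st(sense())
e=get_image('side');cv2.imwrite('pics/side10.png',e['img'][:,:,::-1])
d=get_image('top');im=d['img'];hsv=cv2.cvtColor(im,cv2.COLOR_RGB2HSV);i=im.astype(int)
cv2.imwrite('pics/top10.png',cv2.resize(im[155:215,235:325,::-1],None,fx=8,fy=8,interpolation=cv2.INTER_CUBIC))
case=(hsv[...,2]<75)
alu=(i[...,2]-i[...,0]>-5)&(hsv[...,2]>100)
for n,m,roi,z in [('case',case,(248,176,291,203),.026),('fence',alu,(125,160,325,177),.03),('stop',alu,(290,178,306,208),.03),('jar',alu,(138,178,164,202),.05),('board',(i[...,1]-i[...,0]>5),(330,230,395,280),.02)]:
    r,b=rect(d,m,roi,z);print(n,np.round(r[0]),np.round(r[1]),round(r[2],1),b.round().tolist())
# white dots line / grey panel direction
pan=(hsv[...,2]>80)&(i[...,2]-i[...,0]>-8)
r,b=rect(d,pan,(256,179,283,197),.026);print('panel',r)
E
```

```text
t 12.05 p [441.  153.3 175.6] toolx [-0.019  0.001 -1.   ] tooly [-0.009  1.     0.001] q [ 0.26 -0.26  1.66  0.01  1.76 -1.32] F [-0.  -0.2 -0.1] w 0.356
case [614. -59.] [100.  61.] 89.2 [[583.0, -109.0], [644.0, -109.0], [646.0, -9.0], [585.0, -8.0]]
fence [658.  66.] [457.  24.] 89.2 [[643.0, -162.0], [667.0, -162.0], [674.0, 295.0], [650.0, 295.0]]
stop [ 606. -123.] [24. 64.] 88.7 [[574.0, -134.0], [638.0, -135.0], [639.0, -112.0], [575.0, -110.0]]
jar [611. 255.] [39. 38.] 0.3 [[592.0, 274.0], [592.0, 236.0], [631.0, 236.0], [631.0, 274.0]]
board [ 434. -293.] [96. 60.] 72.8 [[392.0, -330.0], [449.0, -348.0], [477.0, -256.0], [420.0, -238.0]]
panel ((615.8281860351562, -52.170406341552734), (55.504920959472656, 37.132869720458984), 89.16792297363281)
```

View pics/top10.png

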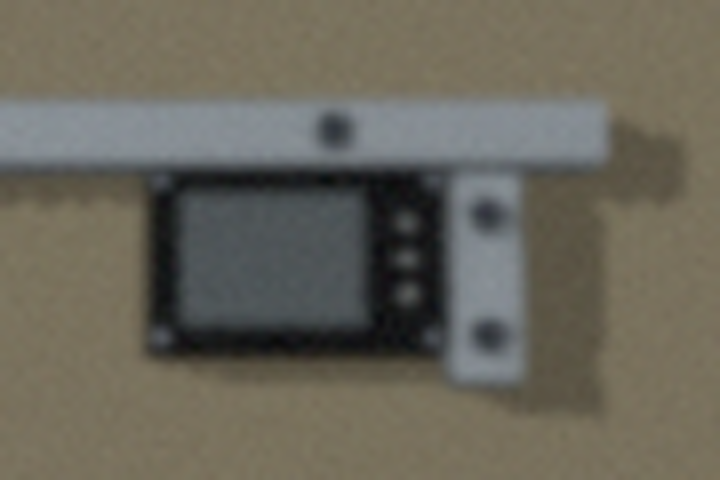

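View pics/side10.png

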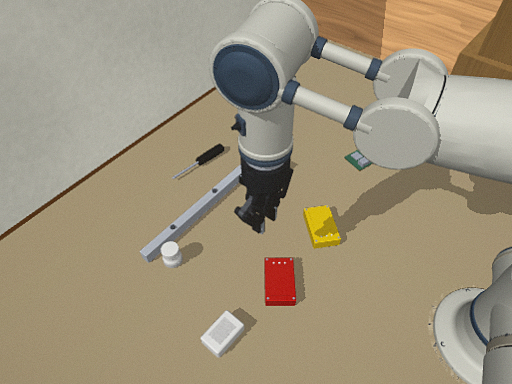

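The case is parallel to the fence (both 89.2°), and the jar and board have not moved. The end gap to the stop is only resolved to about 2 mm from above. There is plenty of time, so I'll check it closely with the wrist camera.

```bash
python3 - <<'E'
from bench import *
from h import *
delta(sense(),[.60,-.19,.20],-.014-np.pi/2)
E
```

```text
yaw+ 0 d [-0.568 -6.857  3.115] rot [15.214 -0.152  0.157]
yaw+ 3.14 d [-0.568 -6.857  3.115] rot [-14.785  -0.156  -0.151]
```

>>> arm_command:
  rows: [30,-0.6,-6.8,3.1,15.2,0,0,30,-0.6,-6.8,3.1,15.2,0,0,30,-0.6,-6.8,3.1,15.2,0,0,30,-0.6,-6.8,3.1,15.2,0,0,30,-0.6,-6.8,3.1,15.2,0,0]

```text
clock: 12.65
tcp_pos: [0.5458, -0.0773, 0.1929]
tcp_rot: [0.651, 0.256, 0.665, -0.261]
force: [0.7, 0.5, -0.1]
width: 0.354
```

```bash
python3 - <<'E'
from bench import *
from h import *
s=sense();st(s);delta(s,[.60,-.19,.20],-.014-np.pi/2)
E
```

```text
t 12.65 p [545.8 -77.3 192.9] toolx [-0.021 -0.    -1.   ] tooly [ 0.681  0.732 -0.014] q [-0.2  -0.03  1.42 -0.    1.77 -1.02] F [ 0.7  0.5 -0.1] w 0.354
yaw+ 0 d [-0.164 -0.914  2.327] rot [ 7.98  -0.076  0.187]
yaw+ 3.14 d [-0.164 -0.914  2.327] rot [-22.019  -0.229  -0.093]
```

>>> arm_command:
  rows: [30,-0.2,-0.9,2.3,8,0,0.2,30,-0.2,-0.9,2.3,8,0,0.2,30,-0.2,-0.9,2.3,8,0,0.2,30,-0.2,-0.9,2.3,8,0,0.2,30,-0.2,-0.9,2.3,8,0,0.2]

```text
clock: 13.15
tcp_pos: [0.5985, -0.1927, 0.2013]
tcp_rot: [0.514, 0.483, 0.52, -0.482]
force: [-0.1, 0.2, 0.4]
width: 0.353
```

>>> arm_command:
  rows: [30,0,0,0,1,0,0,30,0,0,0,1,0,0]

```text
clock: 13.35
tcp_pos: [0.5974, -0.1956, 0.2012]
tcp_rot: [0.487, 0.51, 0.493, -0.51]
force: [-0.4, 0.1, -0.1]
width: 0.352
```

```bash
python3 - <<'E'
from bench import *
from h import *
import pickle
s=sense();st(s)
d=get_image('wrist');pickle.dump(d,open('w11.pkl','wb'));cv2.imwrite('pics/w11.png',d['img'][:,:,::-1])
E
```

```text
t 13.35 p [ 597.4 -195.6  201.2] toolx [-0.006  0.007 -1.   ] tooly [ 0.999 -0.04  -0.006] q [-0.37  0.17  1.2   0.    1.78 -0.33] F [-0.4  0.1 -0.1] w 0.352
```

View pics/w11.png

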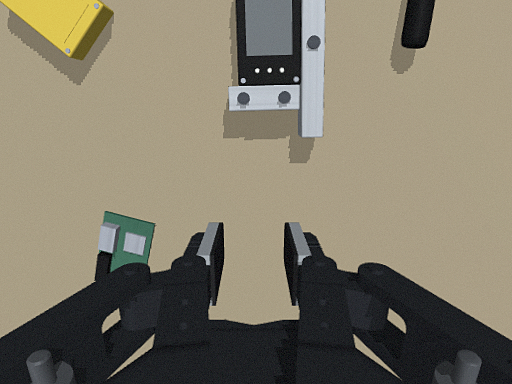

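```bash
python3 - <<'E'
import pickle
from h import *
d=pickle.load(open('w11.pkl','rb'))
R=np.array(d['R']);print(-R.T@d['t'],R[2],d['fovy'])
print(ray(d,[[230,86],[298,86],[300,20]],.03).round(4))
cv2.imwrite('pics/w11z.png',cv2.resize(d['img'][60:120,210:330,::-1],None,fx=6,fy=6,interpolation=cv2.INTER_CUBIC))
E
```

```text
[ 0.60101887 -0.12949111  0.34434094] [-0.01667339 -0.25152721 -0.9677066 ] 63.642729220690065
[[ 0.5768 -0.1089  0.03  ]
 [ 0.643  -0.1115  0.03  ]
 [ 0.6457 -0.0516  0.03  ]]
```

View pics/w11z.png

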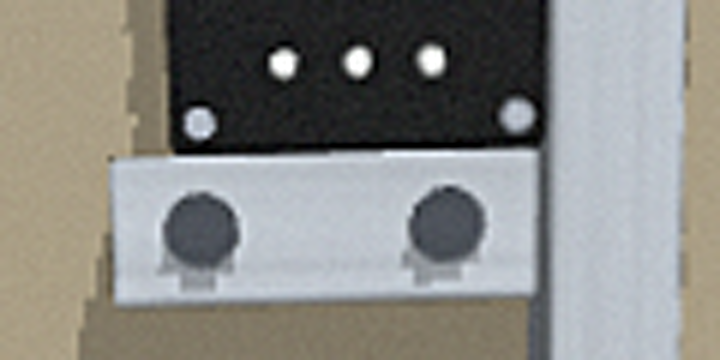

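The camera is almost directly above the stop's face here, so little is hidden. The case end meets the stop and its side meets the fence. The corner screws are about 5 mm from both edges, and the case plus any gap spans about 63 mm against its 62 mm width, so the gaps are about 1 mm or less. Handing in.

```bash
python3 - <<'E'
from bench import *
print(sense()['force'].round(1));print(finish_job())
E
```

```text
[ 0.2 -0.2  0.1]
the job is handed in; nothing more can be done
None
```

I squared the case up in the jig by pushing only, and handed the job in at about 13.4 s; no verdict came back. I pushed it flat against the fence with two spread fingers and slid it along the fence to the stop. I then pressed it lightly against the fence again and backed away.

**What the last checks showed**
- **Contact:** it met both faces where predicted, with about 29 N at the fence, 15 N at the stop and 9 N on the second fence press.
- **Alignment:** the case and the fence both measure 89.2° in the top view, so they are parallel.
- **Gaps:** the close wrist view shows about 1 mm or less at both the fence and the stop.
- **Other objects:** the jar and the board measure the same as at the start. The screwdriver and adapter look unmoved in the pictures, but I did not re-measure them. The tool was touching nothing when I handed in.

**What disagreed or went wrong**
- **Coarse top view:** at about 2.5 mm per pixel, it suggested up to 2 mm between the case end and the stop. The wrist close-up did not show that gap.
- **Mistyped move:** one retreat call was missing a value. The arm was high and clear, nothing was touched, and I corrected it with the next move.

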